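Hang the room climate monitor back on its keyhole screw

ROBOT

A 7-joint arm with a two-finger parallel gripper is mounted at the origin on the work surface. World frame = base frame: x ahead of the robot, y to its left, z up, the work surface at z = 0. Lengths are in m, angles in rad, forces in N, time in s.
With the tool pointing down it reaches from about 0.425 to 0.875 m from the base axis. Payload 4.7 kg.
Tool frame: the origin (TCP) lies midway between the tips of the shut fingers; the grasp point (between the pads) lies 19 mm behind it; z points along the fingers, x is the direction in which the jaws open and shut, and the axes are right-handed (so a half turn about z gives the same grasp; the last joint's range is limited). The gripper opens to 87 mm and grips with 3 to 60 N. Pads are 19 mm wide; open, the fingers measure 117 mm over their backs; the gripper's body (75 mm by 190 mm) begins 51 mm behind the grasp point.
Start: joints at [-1.283, 0.321, -0.07, 1.45, 0.023, 1.371, -0.057], TCP at [0.176, 0.626, 0.223] pointing down, gripper open.
Joint ranges: [-2.86, 2.86], [-0.3, 2.09], [-1.38, 1.24], [0.06, 2.45], [-1.56, 4.7], [0.09, 2.05], [-2.69, 2.69]. Speed limits (rad/s): [2.57, 2.57, 3.14, 3.14, 3.14, 3.14, 3.14].

INTERFACE

Orientations are given as a rotation vector (axis times angle).
In Python, from bench import get_state, eyes, ticket gives the robot as it stands.
- The arm moves only by the tool carry_out, never from a script. Its argument "motion" is a list of rows, each a list of 2 entries, a list of its own where there are three numbers: the shift along the world's x, y, z in m, then the turn about the world's z in rad. A call has 1 to 20 rows; each row is the pose to reach, as a shift and turn from the pose commanded when the call began; what a row does not reach only later rows make up. A row lasts 1/10 s, in which the tool goes at most 50 mm and 8.59 degrees, less where a joint would pass 70% of its speed; a pose out of reach is approached as far as the arm can. A call with a gripper value outside its range is refused whole. "grip" is the gripper command: -1 is fully open, 1 is shut, values between are in proportion, set as the call begins (left out, the last holds). The fingers move at their own pace and stop on an object; "squeeze" is the grip in N (left out, the last holds). Time passes only in rows, so rows that repeat a pose let the fingers close. It gives the time, the measured TCP pose, the force and the opening at its end, in the units of the state.
- get_state(): the state, without advancing time (a new reading comes with each control period).
- eyes.get_image(name): name is "scene" or "top" or "wrist"; returns a dict with "pixels" (400x640x3 uint8, blue, green, red), "mtx" (3x3 intrinsics, pixels), "extrinsics" (4x4, takes a point from camera to world coordinates). Camera axes: x right, y down, z forward; pixel columns grow to the right and rows downward; lengths in m; the calibration is good to about 2 mm. A picture is of the moment at which its call begins. There is no depth.
- ticket.close_job(): hands the job in, once; it reports no verdict.
The state is a dict: "time": time; "joint_positions": joint angles; "qd": joint speeds; "joint_torque": joint torques, N m; "position": TCP position; "tool_rot": TCP orientation; "ft_force": force on the tool from outside, world axes, zero at the start; "torque": the same for the moment, N m; "grip_width": opening from 0.0 (shut) to 1.0 (fully open).
Only numpy, scipy, OpenCV 4.12 (cv2) and the standard library are available. Lean on these libraries where they do the work, as an engineer would, in place of code of your own. Each camera call takes 0.05 s, during which the arm holds its last target. There are 200 camera calls.

TASK

The small white climate monitor standing on the bench belongs on the screw on the front of the grey service pedestal, display facing out. Pick it up, work the keyhole in its back over the screw head, press it in against the rubber strips and pull it down until it stops and stays locked and upright by itself, then let go. The screw is hard to see and was set by eye, so feel for it gently: do not force the case against screw or strips, and leave the wash bottle, tube rack and specimen cup where they are.

Things in the scene. Friction and masses are not known exactly. Their poses are not given: they have to be found in the camera images.
- monitor_centre (a point): Centre of the climate monitor: white plastic case, 56 mm wide (its y), 32 mm thick (x), 92 mm high (z), about 0.2 kg. Its +x face has the display and two buttons, its -x face is the flat back with the keyhole. It starts upright on the bench, this point 46 mm up. Grip it by its two narrow sides (across y), upper half, with about 60 N so that it does not slip.
- keyhole (a point): On the monitor: where the screw's shank rests in the slot when locked, mid-thickness of the 3 mm back wall, 30 mm above and 14.5 mm behind (-x of) monitor_centre; axes as the monitor's. The slot is 7 mm wide, ends 2.5 mm above this point and runs straight down into the entry hole.
- entry_hole (a point): On the monitor: centre of the entry hole, a 12.4 mm octagon through the 3 mm back wall, 25 mm straight below keyhole. The hollow behind the wall is 9 mm deep. Below the hole the back is flat.
- pedestal: Grey service pedestal fixed to the bench: 100 mm deep (x), 220 mm wide (y), 178 mm high (180 with its top plate); origin at the centre of its underside, front face (+x) away from the robot, 50 mm from the origin. Foot flange 8 mm wider all round, 8 mm high. Flat socket plates, 3 mm proud, 61 to 107 mm either side of the middle of the front.
- mount (a point): On the pedestal's front face, mid-width, 160 mm above the bench; axes as the pedestal's. The steel screw sticks straight out (+x) at y = 0 here, but at a height set by eye, up to 9 mm above or below this point. Shank 5 mm; head 10 mm wide, 3.8 mm thick, front edge slightly bevelled: underside 7.2 mm, tip 11 mm in front of the face. Screw and pedestal do not give.
- pad (a joint): Two black rubber strips that give as one, upright on the pedestal's front, one each side of the screw (13 mm wide, 28 mm apart, 67 mm below to 9 mm above mount): how far they are pressed in, m, 0 free (face 6.5 mm out) to 0.0045; 3.5 N per mm. Pressed over 2.5 mm (9 N; 12 N is ample) the back wall passes under the head; locked they stay in 2.2 mm, so pulling down rubs (3 to 10 N).
- wash_bottle: White wash bottle, 64 mm wide and 130 mm high plus a thin bent spout; origin at the centre of its underside. Leave it alone. It and the monitor may stand on either side of the bench.
- tube_rack: White rack of capped blood tubes, 200 mm long (its x), 66 mm wide, 95 mm high; origin at the centre of its underside. Leave it alone.
- specimen_cup: Specimen cup with screw lid, 60 mm wide, 69 mm high; origin at the centre of its underside. Leave it alone.
There are look-alikes about, which are no part of the job. What is shaped like the part that bears monitor_centre but green or yellow is not meant.

How it is judged:
By the outcome, as a careful person would: the job done as asked, in the order asked, and still so for the second after the job is handed in, with the robot touching nothing.
It also fails if it takes over 72 s, if anything falls off the work surface, if the arm or the gripper's body presses on something with over 40 N, if the wrist force passes 120 N, or if a joint passes its speed limit or range.

## Working session

There is one attempt and no reset: what is moved stays moved. The work goes in short steps, Python scripts to look and compute and a tool call to move; the robot and the scene stay as the last step left them, time stands still between calls to the robot, and variables do not carry over. Pictures are saved under pics/ and viewed, about 8 in all and at most 12, crops included, and the job is handed in when it is done.

Besides the shell and the picture viewer there is one more tool, called as name(argument=value, ...), one argument or row to a line, values as JSON. carry_out: Moves the arm, as the interface text tells. Its arguments: {"type":"object","properties":{"motion":{"type":"array","items":{"type":"array"}},"grip":{"type":"number"},"squeeze":{"type":"number"}},"required":["motion"]}

```bash
mkdir -p pics; python3 - <<'E'
from bench import get_state, eyes
import cv2,numpy as np
s=get_state();print({k:np.round(v,4).tolist() for k,v in s.items()})
for n in ("scene","top"):
    d=eyes.get_image(n);cv2.imwrite(f"pics/{n}0.png",d["pixels"]);np.savez(f"pics/{n}0.npz",**d)
    print(n,d["mtx"].round(1).tolist(),d["extrinsics"].round(4).tolist())
E
```

```text
{'time': 0.0, 'joint_positions': [-1.2829, 0.3218, -0.0701, 1.4517, 0.0226, 1.3708, -0.0569], 'qd': [0.0016, -0.0004, -0.0003, -0.0008, -0.0017, -0.0007, -0.0004], 'joint_torque': [0.0009, -49.1298, -0.4034, -31.251, -0.064, 0.0441, 0.0002], 'position': [0.1757, 0.6252, 0.2215], 'tool_rot': [2.5028, 1.8968, -0.0023], 'ft_force': [-0.8005, -0.2302, 1.1321], 'torque': [0.0011, 0.026, 0.017], 'grip_width': 0.9997}
scene [[441.2, 0.0, 315.0], [0.0, 441.2, 198.9], [0.0, 0.0, 1.0]] [[0.3234, 0.7466, -0.5814, 1.2112], [0.9462, -0.262, 0.1898, -0.2185], [-0.0106, -0.6115, -0.7912, 0.9949], [0.0, 0.0, 0.0, 1.0]]
top [[387.1, 0.0, 318.4], [0.0, 387.1, 196.6], [0.0, 0.0, 1.0]] [[-0.0268, -0.9951, 0.0948, 0.4833], [-0.9993, 0.0293, 0.0242, -0.011], [-0.0269, -0.0941, -0.9952, 1.0689], [0.0, 0.0, 0.0, 1.0]]
```

View pics/scene0.png

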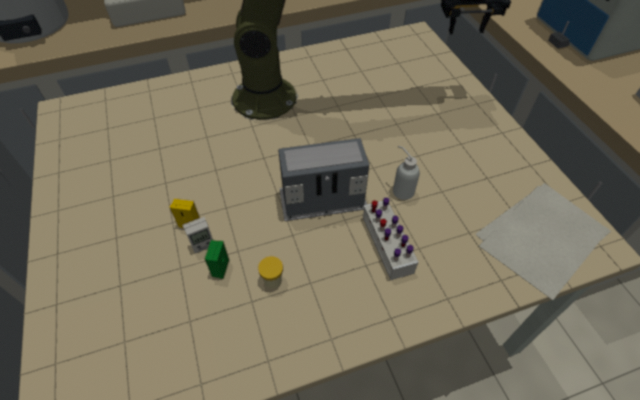

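View pics/top0.png

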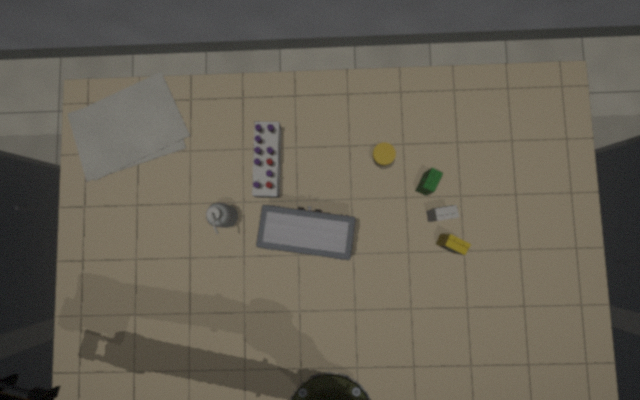

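Scene view: three monitor-shaped things: yellow (183,213), white (198,235), green (217,259). In the top view they are at (455,244), (443,214) and (430,181). White fits the description, so I'll confirm it in a crop, along with the pedestal.

```bash
python3 - <<'E'
import cv2,numpy as np
a=cv2.imread("pics/scene0.png");b=cv2.imread("pics/top0.png")
r=lambda i,x,y,w,h:cv2.resize(i[y:y+h,x:x+w],(400,300),interpolation=cv2.INTER_CUBIC)
o=np.vstack([np.hstack([r(a,160,190,80,60+30-30),r(b,405,185,80,60)]),np.hstack([r(a,270,130,112,84),r(b,250,190,112,84)])])
cv2.imwrite("pics/c1.png",cv2.convertScaleAbs(o,alpha=1.4))
E
```

```text
(no output)
```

View pics/c1.png

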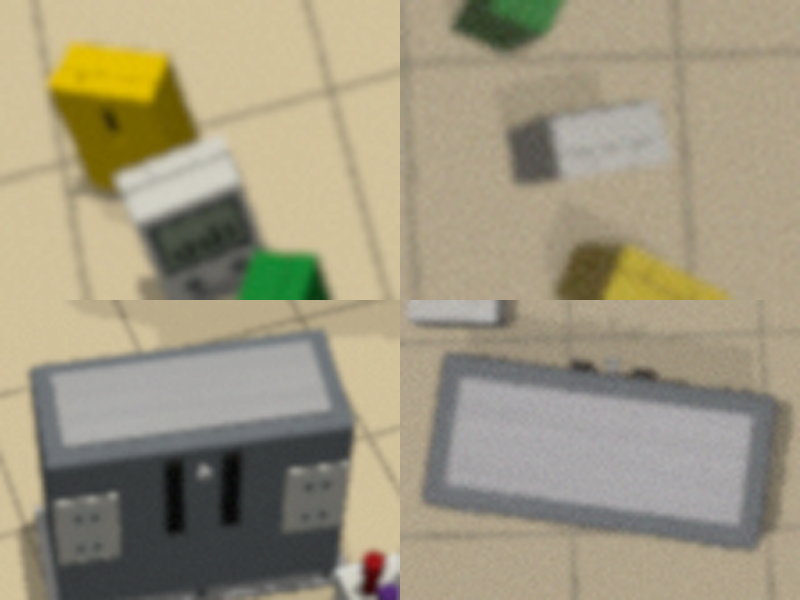

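```bash
cat > h.py <<'E'
import numpy as np,cv2
C={n:dict(np.load(f"pics/{n}0.npz")) for n in("scene","top")}
def ray(c,p):
    d=c["extrinsics"][:3,:3]@np.linalg.solve(c["mtx"],[p[0],p[1],1]); return c["extrinsics"][:3,3],d
def atz(c,p,z):
    o,d=ray(c,p); return o+d*(z-o[2])/d[2]
def proj(c,P):
    q=np.linalg.inv(c["extrinsics"])@np.r_[P,1]; u=c["mtx"]@q[:3]; return u[:2]/u[2]
E
python3 - <<'E'
from h import *
def rep(n,c,ps,z):
    q=np.array([atz(c,p,z) for p in ps])[:,:2].astype(np.float32)
    r=[np.linalg.norm(q[i]-q[(i+1)%4]) for i in range(4)]
    print(n,"ctr",q.mean(0).round(4),"sides",np.round(r,4),"edge angs",[round(float(np.degrees(np.arctan2(*(q[(i+1)%4]-q[i])[::-1]))),1) for i in range(4)]);return q
T,S=C["top"],C["scene"]
P=rep("ped top",T,[(262,205.4),(355.8,217.2),(350,259.2),(256.7,246)],.18)
k=400/112;f=lambda x,y:(270+x/k,130+(y-300)/k)
rep("ped scene",S,[f(30,367),f(322,332),f(353,432),f(45,468)],.18)
rep("mon top",T,[(436,208.6),(456.6,205.4),(458.6,217),(435.6,221)],.092)
g=lambda x,y:(160+x/5,190+y/5)
rep("mon scene",S,[g(117,178),g(225,138),g(240,182),g(135,222)],.092)
rep("yel scene",S,[g(70,43),g(167,55),g(160,102),g(50,85)],.092)
# green mask top blob
for n,lo in(("g",1),("y",2)):
    pass
im=T["pixels"].astype(int); m=((im[...,1]-im[...,2])>25); ys,xs=np.where(m); print("green px",xs.min(),xs.max(),ys.min(),ys.max())
for z in(0,.092): print([atz(T,p,z)[:2].round(3) for p in((xs.min(),ys.max()),(xs.max(),ys.min()),(xs.mean(),ys.mean()))])
print("cup",atz(T,(384,154),.069).round(3),"rack",atz(T,(266,159),.08).round(3),"bottle",atz(T,(222,215),.1).round(3))
E
```

```text
ped top ctr [0.4878 0.0414] sides [0.2178 0.0962 0.215  0.0938] edge angs [-98.8, 170.1, 80.6, -8.2]
ped scene ctr [0.4945 0.0379] sides [0.214  0.099  0.2139 0.0965] edge angs [80.0, -10.0, -100.6, 170.1]
mon top ctr [ 0.5257 -0.3073] sides [0.0521 0.0293 0.0582 0.0311] edge angs [-82.8, -173.7, 98.3, -5.0]
mon scene ctr [ 0.5303 -0.3079] sides [0.0555 0.0291 0.0533 0.0294] edge angs [96.7, 4.5, -83.0, -171.3]
yel scene ctr [ 0.4512 -0.3297] sides [0.0526 0.0302 0.0595 0.0276] edge angs [62.1, -16.0, -119.8, 150.8]
green px 423 441 169 190
[array([ 0.595, -0.274]), array([ 0.652, -0.327]), array([ 0.623, -0.301])]
[array([ 0.585, -0.251]), array([ 0.637, -0.299]), array([ 0.611, -0.276])]
cup [ 0.685 -0.161  0.069] rack [0.68  0.147 0.08 ] bottle [0.536 0.257 0.1  ]
```

Pedestal yaw is about -9.5°, centred near (0.491, 0.040). The white monitor is at about (0.528, -0.308), yaw about +7°. Sizes agree with those given. The crop confirms it: white case, with its display facing the scene camera (+x). I'll go round the base to hover above it.

carry_out(
  motion=[
    [[0.374,-0.475,0.04],0.2],
    [[0.374,-0.475,0.04],0.2],
    [[0.374,-0.475,0.04],0.2],
    [[0.374,-0.475,0.04],0.2],
    [[0.374,-0.475,0.04],0.2],
    [[0.374,-0.475,0.04],0.2],
    [[0.374,-0.475,0.04],0.2],
    [[0.374,-0.475,0.04],0.2],
    [[0.374,-0.475,0.04],0.2],
    [[0.374,-0.475,0.04],0.2],
    [[0.374,-0.475,0.04],0.2],
    [[0.352,-0.932,0.02],0.396],
    [[0.352,-0.932,0.02],0.396],
    [[0.352,-0.932,0.02],0.396],
    [[0.352,-0.932,0.02],0.396],
    [[0.352,-0.932,0.02],0.396],
    [[0.352,-0.932,0.02],0.396],
    [[0.352,-0.932,0.02],0.396],
    [[0.352,-0.932,0.02],0.396],
    [[0.352,-0.932,0.02],0.396],
  ],
  grip=-1,
)

```text
time: 2.1
position: [0.5261, -0.2544, 0.2442]
tool_rot: [-2.081, -2.353, -0.001]
ft_force: [1.6, 0.5, -0.4]
grip_width: 0.998
```

carry_out(
  motion=[
    [[0,0,0],0],
    [[0,0,0],0],
    [[0,0,0],0],
  ],
)

```text
time: 2.4
position: [0.5268, -0.251, 0.2439]
tool_rot: [-2.079, -2.354, -0.001]
ft_force: [0.9, 0.3, 0.3]
grip_width: 1.003
```

```bash
python3 - <<'E'
from bench import get_state, eyes
import cv2,numpy as np
s=get_state();print({k:np.round(v,4).tolist() for k,v in s.items()})
d=eyes.get_image("wrist");cv2.imwrite("pics/w1.png",d["pixels"]);np.savez("pics/w1.npz",**d)
print(d["mtx"].round(1).tolist(),d["extrinsics"].round(4).tolist())
E
```

```text
{'time': 2.4, 'joint_positions': [-0.1971, 0.1938, 0.6887, 1.6126, -0.1259, 1.3812, 2.2012], 'qd': [-0.0165, -0.0096, -0.012, 0.0022, 0.0028, -0.0024, 0.0044], 'joint_torque': [1.2071, -34.1484, 5.0148, -31.1148, 0.2134, 0.0278, -0.0018], 'position': [0.5268, -0.251, 0.2439], 'tool_rot': [-2.0785, -2.354, -0.001], 'ft_force': [0.8902, 0.3484, 0.3383], 'torque': [0.0847, 0.0579, -0.011], 'grip_width': 1.0028}
[[279.8, 0.0, 317.1], [0.0, 279.8, 201.5], [0.0, 0.0, 1.0]] [[-0.1228, 0.9582, 0.2584, 0.4549], [0.9924, 0.118, 0.034, -0.2594], [0.0021, 0.2606, -0.9654, 0.4054], [0.0, 0.0, 0.0, 1.0]]
```

View pics/w1.png

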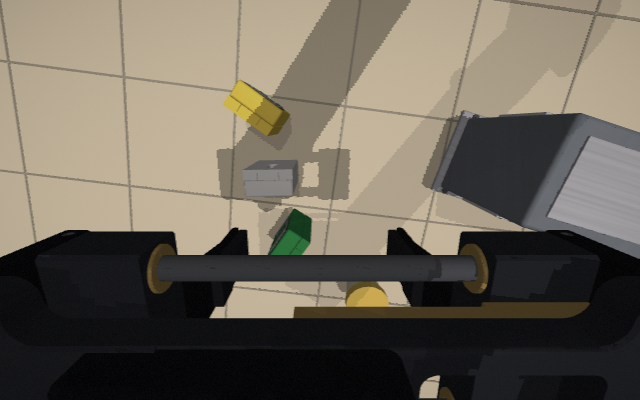

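Wrist view: white monitor at about (270,178) with the keyhole slot in its back at (273,166), yellow at (257,107), green at (293,233). I'll enlarge this for its corners.

```bash
python3 - <<'E'
import cv2
i=cv2.imread("pics/w1.png")[150:210,230:310]
cv2.imwrite("pics/c2.png",cv2.convertScaleAbs(cv2.resize(i,(800,600),interpolation=cv2.INTER_CUBIC),alpha=1.6,beta=-60))
E
```

```text
(no output)
```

View pics/c2.png

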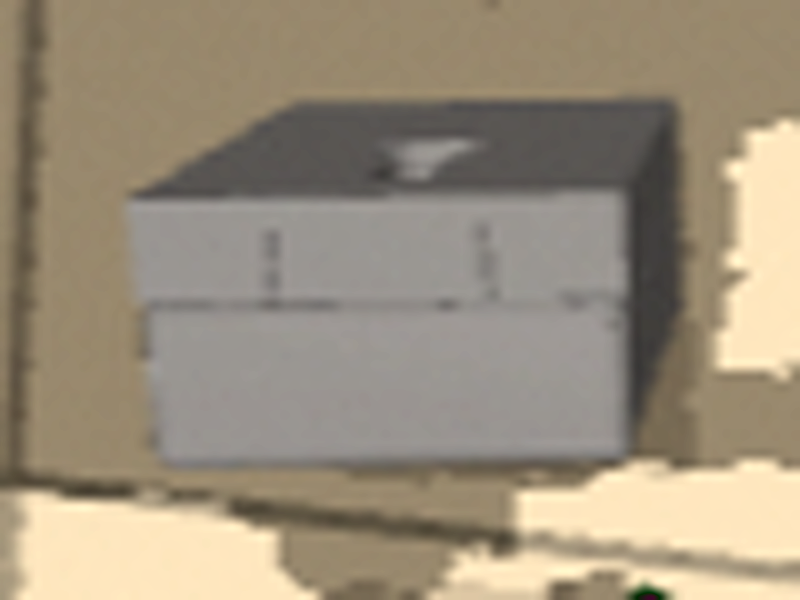

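Top face corners in this crop: back edge (130,198) to (630,188), front edge (630,460) to (165,462). The keyhole back faces -x, so this is the right part.

```bash
python3 - <<'E'
from h import *
W=dict(np.load("pics/w1.npz"))
q=np.array([atz(W,(230+x/10-.5,150+y/10-.5),.092)[:2] for x,y in((130,198),(630,188),(630,460),(165,462))])
print(q.round(4),q.mean(0).round(4),[np.linalg.norm(q[i]-q[(i+1)%4]).round(4) for i in range(4)],[np.degrees(np.arctan2(*(q[(i+1)%4]-q[i])[::-1])).round(1) for i in range(4)])
E
```

```text
[[ 0.5118 -0.3362]
 [ 0.5038 -0.2806]
 [ 0.5351 -0.2774]
 [ 0.5419 -0.3306]] [ 0.5231 -0.3062] [np.float64(0.0562), np.float64(0.0315), np.float64(0.0536), np.float64(0.0306)] [np.float64(98.2), np.float64(5.7), np.float64(-82.7), np.float64(-169.4)]
```

carry_out(
  motion=[
    [[-0.002,-0.03,0],0.005],
    [[-0.002,-0.056,0],0.005],
    [[-0.002,-0.056,-0.03],0.005],
    [[-0.002,-0.056,-0.06],0.005],
    [[-0.002,-0.056,-0.09],0.005],
    [[-0.002,-0.056,-0.12],0.005],
    [[-0.002,-0.056,-0.15],0.005],
    [[-0.002,-0.056,-0.175],0.005],
    [[-0.002,-0.056,-0.192],0.005],
    [[-0.002,-0.056,-0.192],0.005],
    [[-0.002,-0.056,-0.192],0.005],
  ],
)

```text
time: 3.55
position: [0.5252, -0.3083, 0.053]
tool_rot: [2.074, 2.359, 0.001]
ft_force: [-0.4, -0.0, 0.7]
grip_width: 0.998
```

```bash
python3 - <<'E'
from bench import get_state, eyes
import cv2,numpy as np
s=get_state();print({k:np.round(s[k],4).tolist() for k in("time","position","tool_rot","ft_force","joint_positions")})
d=eyes.get_image("wrist");cv2.imwrite("pics/w2.png",d["pixels"]);np.savez("pics/w2.npz",**d)
E
```

```text
{'time': 3.55, 'position': [0.5252, -0.3083, 0.053], 'tool_rot': [2.074, 2.3589, 0.0006], 'ft_force': [-0.3639, -0.0183, 0.6898], 'joint_positions': [-0.0486, 0.4312, 0.661, 1.7637, -0.3008, 1.0489, 2.419]}
```

View pics/w2.png

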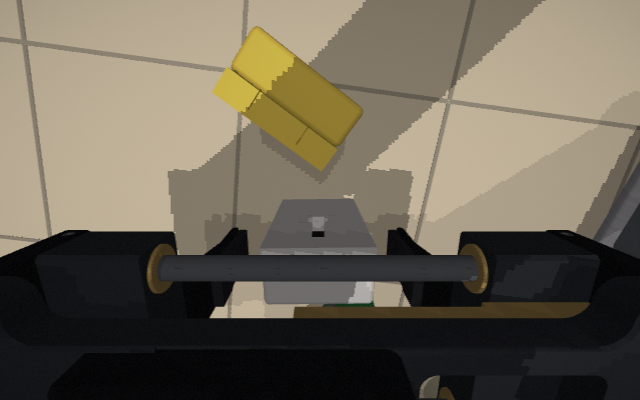

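The monitor (columns 263–375) is centred between the fingers (240 and 395) and square to them; its upper back edge is at row 248. I'll close on it and lift.

carry_out(
  motion=[
    [[0,0,0],0],
    [[0,0,0],0],
    [[0,0,0],0],
    [[0,0,0],0],
    [[0,0,0],0],
    [[0,0,0],0],
    [[0,0,0],0],
    [[0,0,0],0],
  ],
  grip=1,
  squeeze=60,
)

```text
time: 4.4
position: [0.5246, -0.3086, 0.0525]
tool_rot: [-2.075, -2.358, -0.001]
ft_force: [-1.3, 1.5, 1.8]
grip_width: 0.638
```

```bash
python3 - <<'E'
from h import *
from bench import get_state
W=dict(np.load("pics/w2.npz"));s=get_state()
a,b=atz(W,(264,248),.092),atz(W,(374,248),.092);print(a.round(4),b.round(4),np.linalg.norm(a-b)); m=(a+b)/2
y=np.radians(7.5);ex=np.array([np.cos(y),np.sin(y)]);ey=np.array([-ex[1],ex[0]])
print("back edge rel TCP along ex,ey",(m[:2]-[.5252,-.3083])@ex,(m[:2]-[.5252,-.3083])@ey)
print(s["position"],s["tool_rot"],s["grip_width"],s["ft_force"])
E
```

```text
[ 0.5119 -0.3345  0.092 ] [ 0.5053 -0.2827  0.092 ] 0.05221866403333537
back edge rel TCP along ex,ey -0.016486783352363244 0.0018348083047612107
[ 0.52456703 -0.3085579   0.0524963 ] [-2.07549004e+00 -2.35823093e+00 -5.45445300e-04] 0.6381680357129247 [-1.34384455  1.45485966  1.77927811]
```

carry_out(
  motion=[
    [[0,0,0.01],0],
    [[0,0,0.04],0],
    [[0,0,0.08],0],
    [[0,0,0.12],0],
    [[0,0,0.15],0],
    [[0.02,0.03,0.15],0],
    [[0.04,0.07,0.15],-0.05],
    [[0.06,0.11,0.15],-0.1],
    [[0.08,0.15,0.15],-0.15],
    [[0.1,0.19,0.15],-0.2],
    [[0.124,0.23,0.15],-0.25],
    [[0.124,0.27,0.15],-0.293],
    [[0.124,0.3,0.15],-0.293],
    [[0.124,0.322,0.15],-0.293],
    [[0.124,0.322,0.15],-0.293],
    [[0.124,0.322,0.15],-0.293],
    [[0.124,0.322,0.15],-0.293],
    [[0.124,0.322,0.15],-0.293],
  ],
)

```text
time: 6.2
position: [0.6484, 0.0111, 0.2025]
tool_rot: [2.4, 2.026, -0.001]
ft_force: [-0.0, 0.2, -2.6]
grip_width: 0.641
```

```bash
python3 - <<'E'
from bench import get_state, eyes
import cv2,numpy as np
s=get_state();print({k:np.round(s[k],4).tolist() for k in("time","position","tool_rot","ft_force","joint_positions")})
d=eyes.get_image("wrist");cv2.imwrite("pics/w3.png",d["pixels"]);np.savez("pics/w3.npz",**d)
i=d["pixels"][60:300,160:480]
cv2.imwrite("pics/w3c.png",cv2.convertScaleAbs(cv2.resize(i,(800,600),interpolation=cv2.INTER_CUBIC),alpha=1.5))
E
```

```text
{'time': 6.2, 'position': [0.6484, 0.0111, 0.2025], 'tool_rot': [2.4001, 2.0261, -0.0005], 'ft_force': [-0.0309, 0.1763, -2.6496], 'joint_positions': [-0.5329, 0.3652, 0.6141, 1.5041, -0.2123, 1.3396, 1.5009]}
```

View pics/w3c.png

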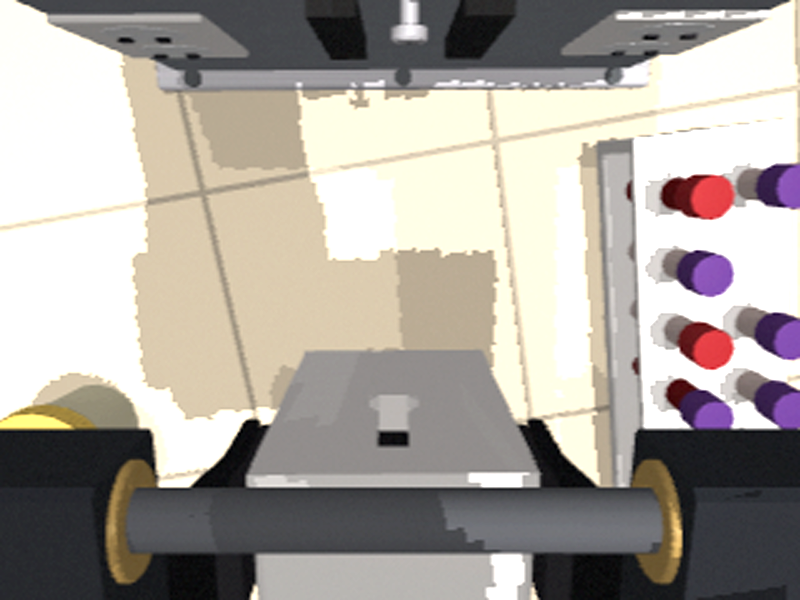

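The crop shows: screw head at (409,36), strips at (335,40) and (480,40), flange front bottom edge from (160,89) to (650,88). On the held monitor, the slot is at (394,438), the back's top edge runs (250,476) to (540,470) and its bottom edge (307,350) to (484,350). I'll compute the offsets.

```bash
python3 - <<'E'
from h import *
W=dict(np.load("pics/w3.npz"));px=lambda x,y:(160+x/2.5-.5*0,60+y/2.5)
print("ext",W["extrinsics"].round(4).tolist())
a,b=atz(W,px(160,89),0),atz(W,px(650,88),0)
print("flange",a.round(4),b.round(4),np.linalg.norm(a-b)); d=b-a;yaw=np.arctan2(d[1],d[0])-np.pi/2;print("yaw",np.degrees(yaw))
p=2*np.arctan2(2.0261,2.4001);print("tool yaw",np.degrees(p)-90)
for yw in (yaw,p-np.pi/2):
  ex=np.array([np.cos(yw),np.sin(yw),0]);ey=np.array([-ex[1],ex[0],0])
  m=(a+b)/2; face=m-ex*.058+ex*.05; face[2]=0
  T=np.array([.6484,.0111,.2025])
  def plane(q,off): # hit plane ex.(P-face)=off
    o,dd=ray(W,q); return o+dd*((off-(o-face)@ex)/(dd@ex))
  for n,q,off in(("head tip mid",px(409,36),.011),("head top",px(409,22),.009),("head bot",px(409,43),.011),("shank",px(407,8),.004),("pad L botin",px(366,58),.0065),("pad L botout",px(330,55),.0065),("pad R botin",px(448,56),.0065),("pad R out",px(484,58),.0065)):
    P=plane(q,off);print(n,"y rel flange mid %.4f rel TCP %.4f z %.4f"%((P-face)@ey,(P-T)@ey,P[2]))
  print("TCP dist",(T-face)@ex,"TCP y",(T-face)@ey)
  Tb=(T-face)@ex-.0165
  for n,q in(("slot top",px(393,444)),("slot mid",px(394,420)),("top L",px(250,476)),("top R",px(540,470)),("bot L",px(307,350)),("bot R",px(484,350)),("hole",px(395,397))):
    P=plane(q,Tb);print(n,"rel TCP y %.4f z %.4f"%((P-T)@ey,P[2]-T[2]))
E
```

```text
ext [[0.1688, 0.9515, 0.2573, 0.5768], [0.9856, -0.1628, -0.0445, 0.024], [-0.0005, 0.2611, -0.9653, 0.3639], [0.0, 0.0, 0.0, 1.0]]
flange [ 0.5224 -0.0824  0.    ] [0.5624 0.1538 0.    ] 0.23951866050717271
yaw -9.61087523421831
tool yaw -9.659681344311736
head tip mid y rel flange mid -0.0016 rel TCP 0.0050 z 0.1630
head top y rel flange mid -0.0017 rel TCP 0.0048 z 0.1708
head bot y rel flange mid -0.0013 rel TCP 0.0053 z 0.1520
shank y rel flange mid -0.0021 rel TCP 0.0045 z 0.1619
pad L botin y rel flange mid -0.0156 rel TCP -0.0090 z 0.0906
pad L botout y rel flange mid -0.0280 rel TCP -0.0215 z 0.0980
pad R botin y rel flange mid 0.0138 rel TCP 0.0204 z 0.0951
pad R out y rel flange mid 0.0273 rel TCP 0.0339 z 0.0900
TCP dist 0.11662771294903962 TCP y -0.006580330192946095
slot top rel TCP y 0.0006 z 0.0255
slot mid rel TCP y 0.0009 z 0.0113
top L rel TCP y -0.0261 z 0.0410
top R rel TCP y 0.0287 z 0.0385
bot L rel TCP y -0.0264 z -0.0512
bot R rel TCP y 0.0292 z -0.0509
hole rel TCP y 0.0011 z -0.0050
head tip mid y rel flange mid -0.0016 rel TCP 0.0049 z 0.1630
head top y rel flange mid -0.0017 rel TCP 0.0048 z 0.1708
head bot y rel flange mid -0.0013 rel TCP 0.0052 z 0.1519
shank y rel flange mid -0.0021 rel TCP 0.0044 z 0.1619
pad L botin y rel flange mid -0.0156 rel TCP -0.0091 z 0.0905
pad L botout y rel flange mid -0.0281 rel TCP -0.0216 z 0.0979
pad R botin y rel flange mid 0.0138 rel TCP 0.0203 z 0.0952
pad R out y rel flange mid 0.0273 rel TCP 0.0338 z 0.0902
TCP dist 0.11663327884270694 TCP y -0.0064877957635720365
slot top rel TCP y 0.0006 z 0.0255
slot mid rel TCP y 0.0008 z 0.0113
top L rel TCP y -0.0261 z 0.0410
top R rel TCP y 0.0287 z 0.0384
bot L rel TCP y -0.0264 z -0.0512
bot R rel TCP y 0.0292 z -0.0510
hole rel TCP y 0.0011 z -0.0050
```

```bash
python3 - <<'E'
from h import *
S=C["scene"];k=400/112
yw=np.radians(-9.63);ex=np.array([np.cos(yw),np.sin(yw),0]);ey=np.array([-ex[1],ex[0],0])
m=np.array([.5424,.0357,0]); face=m-ex*.008
crop=lambda P:(lambda u:((u[0]-270)*k,(u[1]-130)*k+300))(proj(S,P))
w=lambda x,y,z:face+ex*x+ey*y+np.array([0,0,z])
print("face",face.round(4))
for n,P in(("padL top",w(.0065,-.0205,.169)),("padL bot",w(.0065,-.0205,.093)),("padR top",w(.0065,.0205,.169)),("padR bot",w(.0065,.0205,.093)),("topcornL",w(0,-.11,.18)),("topcornR",w(0,.11,.18))):print(n,np.round(crop(P),1))
for z in(.151,.155,.160,.165,.169):print(z,np.round(crop(w(.009,0,z)),1),np.round(crop(w(.011,0,z)),1))
g=C["scene"]["pixels"][168:190,318:338].max(2);print(g)
E
```

```text
face [0.5345 0.037  0.    ]
padL top [178.9 460. ]
padL bot [179.1 528.2]
padR top [237.2 452.4]
padR bot [234.3 520.8]
topcornL [ 48.2 459.2]
topcornR [362.2 418.6]
0.151 [208.4 475.7] [208.9 477.9]
0.155 [208.5 472. ] [209.  474.2]
0.16 [208.6 467.4] [209.1 469.5]
0.165 [208.7 462.7] [209.2 464.9]
0.169 [208.7 458.9] [209.3 461.1]
[[87 89 87 87 86 86 85 87 86 86 85 87 85 85 85 85 85 84 84 83]
 [88 89 88 88 87 87 88 86 86 85 84 84 82 82 81 80 79 78 76 73]
 [87 87 86 86 84 83 81 81 80 78 75 74 73 70 69 66 63 61 59 56]
 [80 79 79 76 72 70 68 66 65 62 59 58 59 55 52 50 47 44 41 42]
 [66 63 61 60 56 55 54 52 48 48 48 47 45 44 39 35 33 31 30 34]
 [49 46 45 43 45 46 45 44 45 44 43 43 42 40 33 25 21 18 21 29]
 [34 34 33 37 42 42 44 44 45 45 44 44 42 38 28 18 17 13 17 26]
 [22 23 24 35 42 44 44 49 56 55 48 43 43 36 25 14  9  9 16 26]
 [16 15 20 32 41 44 44 60 77 80 63 50 43 38 28 13 10  6 13 27]
 [10 10 16 30 41 44 49 69 93 99 83 60 46 37 21 15  8  8 12 26]
 [10  8 15 31 41 43 52 74 91 95 82 62 45 36 21  9  8  5 14 27]
 [ 9 10 17 30 41 44 50 66 77 71 65 55 44 36 21 12  7 11 13 27]
 [ 7  8 15 28 40 43 47 53 57 55 53 47 43 36 22 12  8 10 17 28]
 [ 7  8 17 31 42 45 45 45 46 47 45 44 43 36 23 12  7  7 14 30]
 [12  8 15 31 41 46 45 46 45 43 45 44 41 35 21 14 10  9 16 30]
 [ 9  9 13 29 41 43 43 43 45 44 45 44 43 35 23 13  9  8 15 31]
 [ 8 10 15 30 42 43 45 44 43 45 44 45 43 35 20 11  9  8 16 32]
 [ 7  9 14 30 39 43 44 43 44 45 44 42 44 34 18 12 10  8 19 32]
 [ 9  9 16 28 39 43 45 43 43 44 43 43 41 33 17 10 10  7 21 32]
 [10  6 13 26 38 42 43 44 43 44 43 43 42 30 17  7  9  7 21 33]
 [10  9 14 24 38 42 42 44 43 43 44 44 42 31 16 10  8 11 17 33]
 [ 9 10 14 25 37 43 43 44 45 44 44 43 42 34 20  8  7  9 17 31]]
```

Screw height estimate is about 0.158 ± 3 mm, and the screw sits 4 mm to +y of the hole. I'll move close, starting above the hole so the flat back meets the screw first.

carry_out(
  motion=[
    [[-0.01,0.006,-0.027],0],
    [[-0.03,0.009,-0.027],0],
    [[-0.05,0.012,-0.027],0],
    [[-0.065,0.015,-0.027],0],
    [[-0.073,0.016,-0.027],0],
    [[-0.078,0.017,-0.027],0],
    [[-0.078,0.017,-0.027],0],
    [[-0.078,0.017,-0.027],0],
    [[-0.078,0.017,-0.027],0],
    [[-0.078,0.017,-0.027],0],
  ],
)

```text
time: 7.25
position: [0.5708, 0.0301, 0.1752]
tool_rot: [2.398, 2.029, -0.0]
ft_force: [-0.7, 0.6, -3.0]
grip_width: 0.638
```

```bash
python3 - <<'E'
from bench import get_state, eyes
import cv2,numpy as np
s=get_state();print({k:np.round(s[k],4).tolist() for k in("time","position","tool_rot","ft_force","torque")})
d=eyes.get_image("wrist");np.savez("pics/w4.npz",**d)
i=d["pixels"][150:270,240:400]
cv2.imwrite("pics/w4c.png",cv2.convertScaleAbs(cv2.resize(i,(800,600),interpolation=cv2.INTER_CUBIC),alpha=2))
E
```

```text
{'time': 7.25, 'position': [0.5708, 0.0301, 0.1752], 'tool_rot': [2.3977, 2.0293, -0.0003], 'ft_force': [-0.7006, 0.6317, -3.0198], 'torque': [0.0017, 0.006, 0.0202]}
```

View pics/w4c.png

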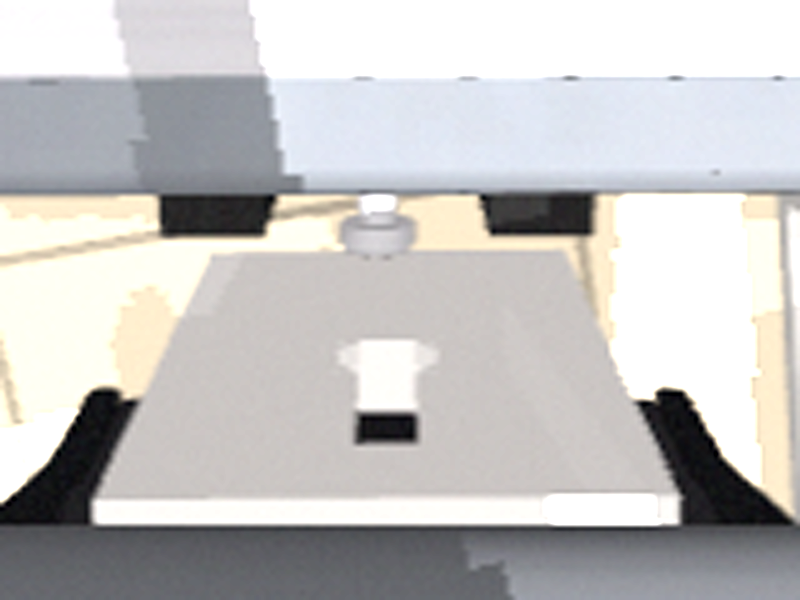

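The crop shows the screw head at column 378, matching the strips' midpoint at 378, and the slot and hole at column 388. The edges are parallel. I need to shift -1.3 mm in y and advance slowly.

carry_out(
  motion=[
    [[-0.0002,-0.0013,0],0],
    [[-0.0022,-0.001,0],0],
    [[-0.0042,-0.0006,0],0],
    [[-0.0061,-0.0003,0],0],
    [[-0.0061,-0.0003,0],0],
    [[-0.0061,-0.0003,0],0],
    [[-0.0061,-0.0003,0],0],
  ],
)

```text
time: 8.0
position: [0.5644, 0.03, 0.1754]
tool_rot: [2.398, 2.03, 0.0]
ft_force: [-1.1, -0.7, -2.1]
grip_width: 0.639
```

carry_out(
  motion=[
    [[-0.0005,0.0001,0],0],
    [[-0.001,0.0002,0],0],
    [[-0.001,0.0002,0],0],
  ],
)

```text
time: 8.3
position: [0.5633, 0.0302, 0.1753]
tool_rot: [-2.398, -2.03, -0.0]
ft_force: [0.1, -1.1, -2.7]
grip_width: 0.641
```

carry_out(
  motion=[
    [[-0.0005,0.0001,0],0],
    [[-0.001,0.0002,0],0],
    [[-0.001,0.0002,0],0],
  ],
)

```text
time: 8.6
position: [0.5623, 0.0304, 0.1753]
tool_rot: [-2.398, -2.03, -0.0]
ft_force: [-0.1, -0.1, -2.6]
grip_width: 0.642
```

carry_out(
  motion=[
    [[-0.0005,0.0001,0],0],
    [[-0.001,0.0002,0],0],
    [[-0.001,0.0002,0],0],
  ],
)

```text
time: 8.9
position: [0.5613, 0.0306, 0.1753]
tool_rot: [-2.398, -2.03, -0.0]
ft_force: [0.3, 0.1, -2.4]
grip_width: 0.641
```

carry_out(
  motion=[
    [[-0.0005,0.0001,0],0],
    [[-0.001,0.0002,0],0],
    [[-0.001,0.0002,0],0],
  ],
)

```text
time: 9.2
position: [0.5611, 0.0306, 0.1755]
tool_rot: [2.397, 2.029, 0.002]
ft_force: [3.3, -0.8, -3.5]
grip_width: 0.641
```

Contact on the screw tip at TCP x ≈ 0.561, about 3 N, with the back at about 10.8 mm versus 11 expected. Next I slide down, keeping this light press.

carry_out(
  motion=[
    [[0,0,-0.001],0],
    [[0,0,-0.002],0],
    [[0,0,-0.003],0],
    [[0,0,-0.004],0],
    [[0,0,-0.005],0],
    [[0,0,-0.005],0],
  ],
)

```text
time: 9.8
position: [0.561, 0.0307, 0.1706]
tool_rot: [2.397, 2.029, 0.002]
ft_force: [5.2, -0.5, -1.4]
grip_width: 0.639
```

carry_out(
  motion=[
    [[0,0,-0.001],0],
    [[0,0,-0.002],0],
    [[0,0,-0.003],0],
    [[0,0,-0.003],0],
  ],
)

```text
time: 10.2
position: [0.561, 0.0307, 0.1676]
tool_rot: [2.397, 2.029, 0.002]
ft_force: [5.3, -1.0, -0.4]
grip_width: 0.638
```

carry_out(
  motion=[
    [[0,0,-0.0005],0],
    [[0,0,-0.001],0],
    [[0,0,-0.001],0],
  ],
)

```text
time: 10.5
position: [0.561, 0.0307, 0.1667]
tool_rot: [2.397, 2.029, 0.002]
ft_force: [5.1, -0.9, -0.2]
grip_width: 0.637
```

carry_out(
  motion=[
    [[0,0,-0.0005],0],
    [[0,0,-0.001],0],
    [[0,0,-0.001],0],
  ],
)

```text
time: 10.8
position: [0.561, 0.0307, 0.1657]
tool_rot: [2.397, 2.029, 0.002]
ft_force: [5.3, -1.4, -0.3]
grip_width: 0.639
```

carry_out(
  motion=[
    [[0,0,-0.0005],0],
    [[0,0,-0.001],0],
    [[0,0,-0.001],0],
  ],
)

```text
time: 11.1
position: [0.561, 0.0307, 0.1646]
tool_rot: [2.397, 2.029, 0.002]
ft_force: [5.1, -0.1, -0.1]
grip_width: 0.64
```

carry_out(
  motion=[
    [[0,0,-0.0005],0],
    [[0,0,-0.001],0],
    [[0,0,-0.001],0],
  ],
)

```text
time: 11.4
position: [0.5609, 0.0308, 0.1636]
tool_rot: [2.397, 2.029, 0.002]
ft_force: [5.1, -0.7, -0.2]
grip_width: 0.641
```

carry_out(
  motion=[
    [[0,0,-0.0005],0],
    [[0,0,-0.001],0],
    [[0,0,-0.001],0],
  ],
)

```text
time: 11.7
position: [0.5608, 0.0308, 0.1625]
tool_rot: [2.397, 2.029, 0.001]
ft_force: [4.2, 0.0, -0.7]
grip_width: 0.64
```

carry_out(
  motion=[
    [[0,0,-0.0005],0],
    [[0,0,-0.001],0],
    [[0,0,-0.001],0],
  ],
)

```text
time: 12.0
position: [0.5598, 0.0309, 0.1609]
tool_rot: [-2.397, -2.03, 0.001]
ft_force: [4.0, -0.4, -2.8]
grip_width: 0.639
```

carry_out(
  motion=[
    [[0,0,-0.0005],0],
    [[0,0,-0.0005],0],
    [[0,0,-0.0005],0],
  ],
)

```text
time: 12.3
position: [0.5589, 0.031, 0.1599]
tool_rot: [-2.396, -2.029, 0.004]
ft_force: [-0.6, -0.2, -3.0]
grip_width: 0.636
```

carry_out(
  motion=[
    [[0,0,-0.0005],0],
    [[0,0,-0.0005],0],
    [[0,0,-0.0005],0],
  ],
)

```text
time: 12.6
position: [0.5602, 0.0308, 0.1602]
tool_rot: [-2.397, -2.03, 0.0]
ft_force: [0.1, -0.3, -2.3]
grip_width: 0.639
```

Dropped in at TCP z ≈ 0.160, with the force gone. Now I press in towards the strips.

carry_out(
  motion=[
    [[-0.001,0.0002,0],0],
    [[-0.002,0.0003,0],0],
    [[-0.002,0.0003,0],0],
    [[-0.002,0.0003,0],0],
  ],
)

```text
time: 13.0
position: [0.5582, 0.0311, 0.1603]
tool_rot: [-2.397, -2.03, 0.0]
ft_force: [-0.6, -1.1, -2.5]
grip_width: 0.636
```

carry_out(
  motion=[
    [[-0.001,0.0002,0],0],
    [[-0.0015,0.0003,0],0],
    [[-0.0015,0.0003,0],0],
  ],
)

```text
time: 13.3
position: [0.5569, 0.0313, 0.1603]
tool_rot: [2.398, 2.03, 0.0]
ft_force: [0.7, 0.1, -4.3]
grip_width: 0.639
```

carry_out(
  motion=[
    [[-0.0005,0.0001,0],0],
    [[-0.001,0.0002,0],0],
    [[-0.001,0.0002,0],0],
  ],
)

```text
time: 13.6
position: [0.5563, 0.0314, 0.1604]
tool_rot: [2.397, 2.029, 0.001]
ft_force: [3.4, -0.6, -5.6]
grip_width: 0.639
```

carry_out(
  motion=[
    [[-0.0005,0.0001,0],0],
    [[-0.001,0.0002,0],0],
    [[-0.0015,0.0003,0],0],
    [[-0.002,0.0003,0],0],
    [[-0.002,0.0003,0],0],
  ],
)

```text
time: 14.1
position: [0.5551, 0.0316, 0.1606]
tool_rot: [2.396, 2.028, 0.003]
ft_force: [6.8, -1.5, -8.2]
grip_width: 0.641
```

carry_out(
  motion=[
    [[-0.0005,0.0001,0],0],
    [[-0.001,0.0002,0],0],
    [[-0.0015,0.0003,0],0],
    [[-0.0015,0.0003,0],0],
  ],
)

```text
time: 14.5
position: [0.5545, 0.0316, 0.1611]
tool_rot: [2.396, 2.027, 0.006]
ft_force: [8.1, -2.1, -5.8]
grip_width: 0.639
```

carry_out(
  motion=[
    [[-0.0005,0.0001,0],0],
    [[-0.001,0.0002,0],0],
    [[-0.0014,0.0003,0],0],
    [[-0.0014,0.0003,0],0],
  ],
)

```text
time: 14.9
position: [0.5538, 0.0316, 0.1613]
tool_rot: [2.395, 2.025, 0.007]
ft_force: [9.9, -1.7, -7.3]
grip_width: 0.638
```

carry_out(
  motion=[
    [[-0.0005,0.0001,0],0],
    [[-0.001,0.0002,0],0],
    [[-0.001,0.0002,0],0],
  ],
)

```text
time: 15.2
position: [0.5534, 0.0317, 0.1614]
tool_rot: [2.394, 2.024, 0.009]
ft_force: [11.8, -2.5, -7.2]
grip_width: 0.644
```

carry_out(
  motion=[
    [[0,0,-0.001],0],
    [[0,0,-0.002],0],
    [[0,0,-0.003],0],
    [[0,0,-0.004],0],
    [[0,0,-0.004],0],
  ],
)

```text
time: 15.7
position: [0.5543, 0.0324, 0.1593]
tool_rot: [2.394, 2.025, 0.013]
ft_force: [8.8, -1.3, 0.1]
grip_width: 0.639
```

carry_out(
  motion=[
    [[0,0,-0.001],0],
    [[0,0,-0.002],0],
    [[0,0,-0.002],0],
  ],
)

```text
time: 16.0
position: [0.5543, 0.0327, 0.1574]
tool_rot: [2.394, 2.025, 0.014]
ft_force: [8.9, -0.9, 1.5]
grip_width: 0.642
```

```bash
python3 - <<'E'
from bench import get_state, eyes
import cv2,numpy as np
from scipy.spatial.transform import Rotation as R
s=get_state();print({k:np.round(s[k],4).tolist() for k in("time","position","tool_rot","ft_force","torque")})
print(R.from_rotvec(s["tool_rot"]).as_matrix().round(4))
d=eyes.get_image("wrist");np.savez("pics/w5.npz",**d)
i=d["pixels"][150:270,240:400]
cv2.imwrite("pics/w5c.png",cv2.convertScaleAbs(cv2.resize(i,(800,600),interpolation=cv2.INTER_CUBIC),alpha=2))
E
```

```text
{'time': 16.0, 'position': [0.5543, 0.0327, 0.1574], 'tool_rot': [2.3942, 2.0253, 0.0135], 'ft_force': [8.9387, -0.8687, 1.5304], 'torque': [-0.1536, -1.9643, -0.2321]}
[[ 0.1658  0.9861  0.0102]
 [ 0.9862 -0.1658  0.0013]
 [ 0.003   0.0099 -0.9999]]
```

View pics/w5c.png

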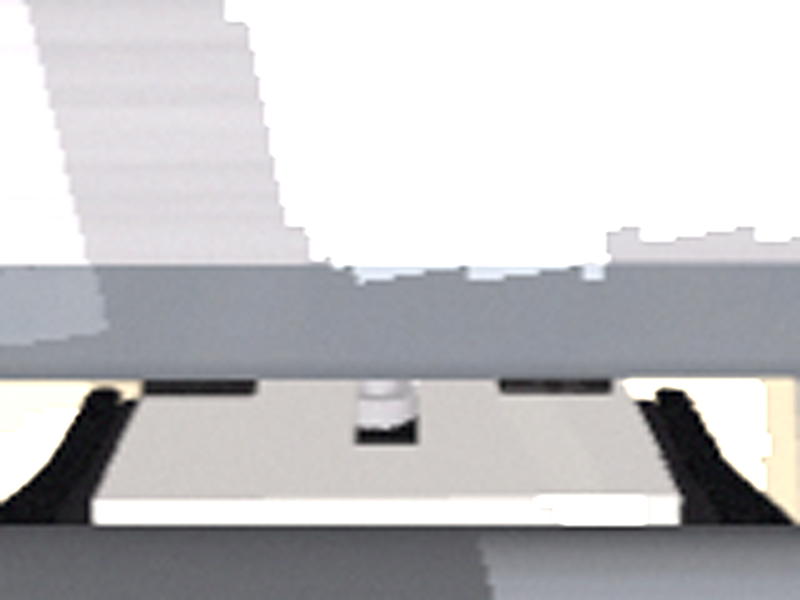

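The crop shows the screw head only through the slot (columns 357–417), with its sides hidden behind the wall: the wall is under the head. I'll ease the press slightly and pull down.

carry_out(
  motion=[
    [[0.0005,0.0005,-0.001],0],
    [[0.001,0.0005,-0.002],0],
    [[0.001,0.0005,-0.003],0],
    [[0.001,0.0005,-0.004],0],
    [[0.001,0.0005,-0.005],0],
    [[0.001,0.0005,-0.006],0],
    [[0.001,0.0005,-0.006],0],
  ],
)

```text
time: 16.75
position: [0.5548, 0.0328, 0.1511]
tool_rot: [2.395, 2.025, 0.011]
ft_force: [7.4, -1.5, 2.3]
grip_width: 0.64
```

carry_out(
  motion=[
    [[0,0,-0.001],0],
    [[0,0,-0.002],0],
    [[0,0,-0.003],0],
    [[0,0,-0.004],0],
    [[0,0,-0.005],0],
    [[0,0,-0.006],0],
    [[0,0,-0.007],0],
    [[0,0,-0.007],0],
  ],
)

```text
time: 17.55
position: [0.5548, 0.0328, 0.1442]
tool_rot: [2.395, 2.025, 0.011]
ft_force: [7.5, -1.8, 1.0]
grip_width: 0.642
```

carry_out(
  motion=[
    [[0,0,-0.001],0],
    [[0,0,-0.002],0],
    [[0,0,-0.003],0],
    [[0,0,-0.004],0],
    [[0,0,-0.005],0],
    [[0,0,-0.006],0],
    [[0,0,-0.006],0],
  ],
)

```text
time: 18.25
position: [0.5548, 0.0328, 0.1381]
tool_rot: [2.395, 2.025, 0.011]
ft_force: [7.9, -1.5, 1.9]
grip_width: 0.639
```

carry_out(
  motion=[
    [[0,0,-0.0005],0],
    [[0,0,-0.001],0],
    [[0,0,-0.0015],0],
    [[0,0,-0.0015],0],
  ],
)

```text
time: 18.65
position: [0.5549, 0.0328, 0.1367]
tool_rot: [2.395, 2.025, 0.011]
ft_force: [8.5, -2.1, 2.4]
grip_width: 0.642
```

carry_out(
  motion=[
    [[0,0,-0.0005],0],
    [[0,0,-0.001],0],
    [[0,0,-0.001],0],
  ],
)

```text
time: 18.95
position: [0.5549, 0.0328, 0.1358]
tool_rot: [2.395, 2.025, 0.011]
ft_force: [7.9, -1.2, 1.7]
grip_width: 0.638
```

carry_out(
  motion=[
    [[0,0,-0.0005],0],
    [[0,0,-0.001],0],
    [[0,0,-0.001],0],
  ],
)

```text
time: 19.25
position: [0.5549, 0.0328, 0.1347]
tool_rot: [2.395, 2.025, 0.011]
ft_force: [7.7, -1.9, 2.2]
grip_width: 0.641
```

carry_out(
  motion=[
    [[0,0,-0.0005],0],
    [[0,0,-0.001],0],
    [[0,0,-0.001],0],
  ],
)

```text
time: 19.55
position: [0.5549, 0.0328, 0.1338]
tool_rot: [2.395, 2.025, 0.011]
ft_force: [6.9, -1.5, 2.7]
grip_width: 0.639
```

carry_out(
  motion=[
    [[0,0,-0.0005],0],
    [[0,0,-0.001],0],
    [[0,0,-0.001],0],
  ],
)

```text
time: 19.85
position: [0.555, 0.0328, 0.1335]
tool_rot: [2.395, 2.026, 0.012]
ft_force: [5.9, -3.2, 6.3]
grip_width: 0.641
```

carry_out(
  motion=[
    [[0,0,-0.0005],0],
    [[0,0,-0.001],0],
    [[0,0,-0.001],0],
  ],
)

```text
time: 20.15
position: [0.5552, 0.0328, 0.1332]
tool_rot: [2.395, 2.026, 0.013]
ft_force: [5.3, -2.0, 10.0]
grip_width: 0.641
```

```bash
python3 - <<'E'
from bench import get_state, eyes
import cv2,numpy as np
s=get_state();print({k:np.round(s[k],4).tolist() for k in("time","position","tool_rot","ft_force","torque")})
d=eyes.get_image("wrist");np.savez("pics/w6.npz",**d)
i=d["pixels"][150:270,240:400];a=np.load("pics/w5.npz")["pixels"][150:270,240:400]
for n,v in(("w5",a),("w6",i)): print(n,v[55:110,77].max(1).tolist())
e=eyes.get_image("scene");np.savez("pics/s6.npz",**e)
o=np.hstack([cv2.resize(i[60:],(400,300)),cv2.resize(e["pixels"][120:219,265:397],(400,300),interpolation=cv2.INTER_CUBIC)])
cv2.imwrite("pics/w6c.png",cv2.convertScaleAbs(o,alpha=1.6))
E
```

```text
{'time': 20.15, 'position': [0.5552, 0.0328, 0.1332], 'tool_rot': [2.3949, 2.0256, 0.0126], 'ft_force': [5.2683, -2.0454, 10.014], 'torque': [-0.2641, -0.798, -0.1141]}
w5 [124, 79, 79, 79, 81, 79, 79, 81, 80, 80, 80, 80, 79, 79, 80, 81, 80, 78, 74, 71, 72, 107, 107, 100, 86, 105, 110, 109, 109, 109, 99, 14, 15, 35, 103, 103, 104, 103, 104, 104, 105, 103, 103, 103, 111, 133, 132, 132, 133, 132, 40, 42, 45, 48, 49]
w6 [176, 177, 178, 178, 178, 178, 178, 178, 177, 176, 175, 104, 79, 81, 80, 78, 80, 79, 79, 77, 80, 79, 79, 79, 79, 79, 79, 79, 80, 79, 79, 79, 81, 79, 75, 74, 71, 76, 102, 102, 103, 103, 103, 103, 111, 131, 132, 131, 131, 131, 39, 43, 46, 47, 49]
```

View pics/w6c.png

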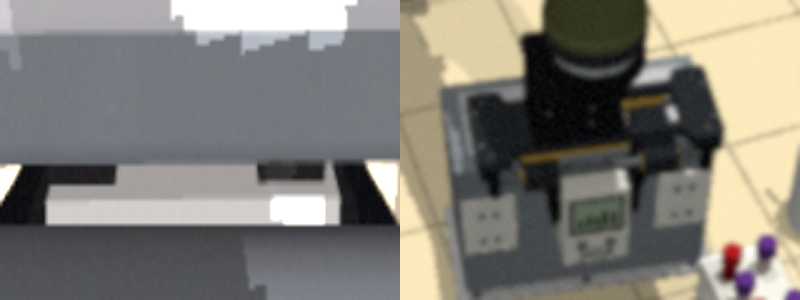

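The stop is felt: z holds at 0.1333 while the upward force climbs to 10 N. The display faces out and upright. One more gentle nudge confirms it, then I relax the arm before releasing.

carry_out(
  motion=[
    [[0,0,-0.0005],0],
    [[0,0,-0.001],0],
    [[0,0,-0.001],0],
  ],
)

```text
time: 20.55
position: [0.5553, 0.0328, 0.133]
tool_rot: [2.395, 2.026, 0.013]
ft_force: [2.3, -1.3, 12.9]
grip_width: 0.638
```

carry_out(
  motion=[
    [[0.0005,0,0.0008],0],
    [[0.0009,0,0.0016],0],
    [[0.0013,0,0.002],0],
    [[0.0013,0,0.002],0],
  ],
)

```text
time: 20.95
position: [0.5552, 0.0328, 0.1331]
tool_rot: [2.396, 2.027, 0.009]
ft_force: [3.6, -0.9, 6.3]
grip_width: 0.638
```

carry_out(
  motion=[
    [[0.0003,0,0.0008],0],
    [[0.0006,0,0.0012],0],
    [[0.0006,0,0.0012],0],
  ],
)

```text
time: 21.25
position: [0.555, 0.0328, 0.1331]
tool_rot: [2.396, 2.027, 0.006]
ft_force: [4.8, -1.9, 4.4]
grip_width: 0.636
```

carry_out(
  motion=[
    [[0,0,0],0],
    [[0,0,0],0],
    [[0,0,0],0],
    [[0,0,0],0],
    [[0,0,0],0],
    [[0,0,0],0],
    [[0,0,0],0],
  ],
  grip=-0.9,
)

```text
time: 21.95
position: [0.5528, 0.0332, 0.131]
tool_rot: [-2.398, -2.03, 0.0]
ft_force: [-0.1, 0.7, -1.1]
grip_width: 0.946
```

carry_out(
  motion=[
    [[0,0,0.01],0],
    [[0,0,0.02],0],
    [[0,0,0.04],0],
    [[0,0,0.06],0],
    [[0,0,0.09],0],
    [[0,0,0.12],0],
    [[0.02,-0.04,0.14],0],
    [[0.04,-0.08,0.14],0],
    [[0.05,-0.12,0.14],0],
    [[0.05,-0.16,0.14],0],
    [[0.05,-0.2,0.14],0],
    [[0.05,-0.2,0.14],0],
    [[0.05,-0.2,0.14],0],
  ],
)

```text
time: 23.25
position: [0.6027, -0.1683, 0.272]
tool_rot: [2.4, 2.026, 0.001]
ft_force: [0.5, 1.2, -0.3]
grip_width: 0.951
```

```bash
python3 - <<'E'
from bench import get_state, eyes
import cv2,numpy as np
s=get_state();print({k:np.round(s[k],4).tolist() for k in("time","position","ft_force")})
e=eyes.get_image("scene");t=eyes.get_image("top")
o=np.hstack([cv2.resize(e["pixels"][120:270,265:415],(400,400),interpolation=cv2.INTER_CUBIC),cv2.resize(t["pixels"][110:270,200:360],(400,400),interpolation=cv2.INTER_CUBIC)])
cv2.imwrite("pics/f.png",cv2.convertScaleAbs(o,alpha=1.5))
E
```

```text
{'time': 23.25, 'position': [0.6027, -0.1683, 0.272], 'ft_force': [0.4982, 1.197, -0.3432]}
```

View pics/f.png

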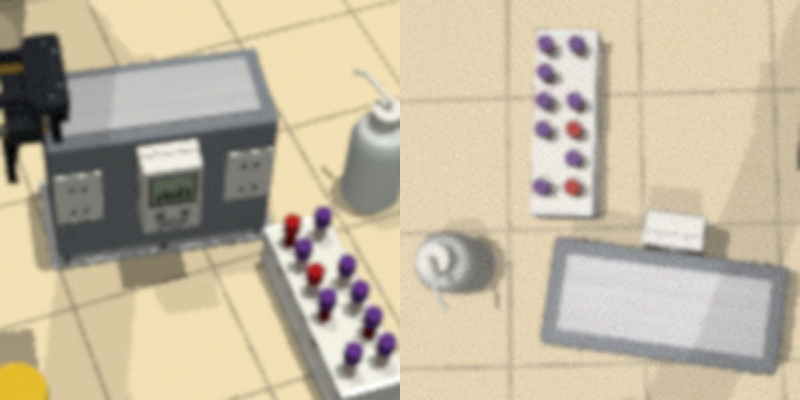

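It hangs upright with the display out, and its neighbours are undisturbed. Handing in.

```bash
python3 -c "
from bench import ticket; print(ticket.close_job())"
```

```text
the job is handed in; nothing more can be done
None
```

The white climate monitor is hanging on the pedestal screw, display facing out, and the job was handed in with about 23 s of the 72 s used.

- **Finding the screw:** I gripped the monitor at 60 N and slid its back down over the screw at about 5 N. The head dropped into the entry hole at a tool height of about 0.160 m.
- **Locking it:** I pressed it against the strips with about 12 N and the wrist picture showed the wall under the head. I then pulled it down until it stopped at 0.133 m, where it held against about 15 N. I eased the arm before opening the gripper.
- **Last checks:** The final pictures, taken about a second after release, show the monitor upright on the pedestal by itself. The gripper was well clear with nothing touching it. The wash bottle and tube rack look unmoved. I did not check the specimen cup by numbers, but the arm never went near it below safe height.
- **Small disagreement:** The pull down measured about 27 mm at the hand instead of the nominal 25 mm. I put this down to the play in the hole and slight tilt or give in the grip. The stop itself was clear.

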